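# Comb the dough sticks into rows beside the board

## Robot

A 7-joint arm with a two-finger parallel gripper is mounted at the origin on a cart in front of the work surface, level with it; the furniture and walls round the work are solid. World frame = base frame: x ahead of the robot, y to its left, z up, the work surface at z = 0. Lengths are in m, angles in rad, forces in N, time in s.
With the tool pointing down it reaches from about 0.425 to 0.925 m from the base axis. Payload 6.8 kg.
Tool frame: the origin (TCP) lies at the very end of the fingers, on their centre line; the grasp point (between the pads) lies bot.tcp_to_grasp behind it (bot.tcp_to_grasp is the distance from the TCP to the grasp point, in m); z points along the fingers, y is the line along which they close (so a half turn about z gives the same grasp; the last joint's range is limited). The gripper opens to 85 mm and grips with 20 to 120 N. Pads are 22 mm wide; open, the fingers measure 114 mm over their backs; the gripper's body (76 mm by 85 mm) begins 54 mm behind the grasp point. The pads swing forward as they close: fully open they stand 13 mm farther back than shut.
Start: joints at [0.994, 0.477, 0.022, 1.555, -0.011, 1.109, -0.083], TCP at [0.305, -0.602, 0.231] pointing down, gripper open.
Joint ranges: [-2.96, 2.96], [-0.34, 2.1], [-1.41, 1.46], [0.24, 2.44], [-1.37, 4.51], [0.17, 1.92], [-2.96, 2.96]. Speed limits (rad/s): [2.39, 2.39, 3.14, 3.14, 3.14, 3.14, 3.14].

## Interface

Orientations are given as a unit quaternion [w, x, y, z].
In Python, from station import bot gives the robot as it stands.
- The arm moves only by the tool servo_tool, never from a script. Its argument "motion" is a list that holds one entry, the list of rows, each a list of 7 numbers: the shift along the tool's x, y, z in m, then the turn, a rotation vector about the tool's x, y, z in units of 5 degrees (1.0 is 5 degrees), then the opening, from 0 (shut) to 1 (fully open). A call has 1 to 20 rows; each row is the pose to reach, as a shift and turn from the pose commanded when the call began, along the tool's axes at that moment; what a row does not reach only later rows make up. A row lasts 1/12 s, in which the tool goes at most 41.7 mm and 7.16 degrees, less where a joint would pass 70% of its speed; a pose out of reach is approached as far as the arm can. A call with a gripper value outside its range is refused whole. The fingers move at their own pace and stop on an object; "grip_force" is the grip in N (left out, the last holds). Time passes only in rows, so rows that repeat a pose let the fingers close. It gives the time, the measured TCP pose, the force, the opening and the grip force at its end, in the units of the state.
- bot.get_obs(): the state, without advancing time (a new reading comes with each control period).
- bot.read_camera(name): name is "scene" or "top"; returns a dict with "img" (400x640x3 uint8, red, green, blue), "K" (3x3 intrinsics, pixels), "pose" (4x4, takes a point from camera to world coordinates). Camera axes: x right, y down, z forward; pixel columns grow to the right and rows downward; lengths in m; the calibration is good to about 2 mm. A picture is of the moment at which its call begins. There is no depth.
- bot.hand_in(): hands the job in; it is judged then, once.
The state is a dict: "t": time; "q": joint angles; "joint_vel": joint speeds; "joint_torque": joint torques, N m; "eef_pos": TCP position; "tool_rot": TCP orientation; "contact_force": force on the tool from outside, world axes, zero at the start; "torque": the same for the moment, N m; "gripper_width": opening from 0.0 (shut) to 1.0 (fully open); "grasp_force": force on a finger pad.
Only numpy, scipy, OpenCV 4.12 (cv2) and the standard library are available. Lean on these libraries where they do the work, as an engineer would, in place of code of your own. Each camera call takes 0.05 s, during which the arm holds its last target. There are 200 camera calls.

## Task

Take the wooden hand rake from the chopping board and, with its teeth, comb the four scattered sticks together until they lie flat in neat parallel rows, side by side and snug against the board's long edge. Then stand the rake back on the board and let go. Move the sticks only with the rake, never with the gripper or arm, and leave everything else where it is.

Things in the scene. Friction and masses are not known exactly. Their poses are not given: they have to be found in the camera images.
- board: oak chopping board, 190x300x18 mm, lying flat on the worktop; it does not move. Origin: centre of its underside. Its own y runs along the 300 mm sides, its own x across (190 mm). The sticks lie on the worktop beyond its +x long edge (the one to the robot's left), the straight upright face at x = +95 mm of its frame.
- rake: wooden hand rake, 0.22 kg, standing on the board on its teeth. Origin: mid-footprint, at the tooth tips; z up. Bar 170 mm long (own y), 48 mm wide (own x), 30 to 44 mm above the tips. Under it two lines of seven 10 mm round teeth, 26 mm apart; the lines' outer faces are at x = -23 and +23 mm (bar edges at 24). Same both ways round
- rake_grip (a point): point to pinch on the rake's upright flat-sided wooden grip, 85 mm above the tooth tips, over the middle of the bar. The grip is 20 mm thick along the rake's x (pinch this way), 28 mm wide along its y, top 118 mm above the tips; a collar at its foot reaches up to 51 mm
- stick1: plain wooden stick, square, 140x14x14 mm, 30 g, lying on the worktop beside the board; long axis is its own x, origin in the middle of its underside face. All four sticks are alike and lie in any order
- stick1_mid (a point): the centre of the body of stick1, 7 mm above the worktop when it lies flat
- stick2: plain wooden stick, square, 140x14x14 mm, 30 g, lying on the worktop beside the board; long axis is its own x, origin in the middle of its underside face. All four sticks are alike and lie in any order
- stick2_mid (a point): the centre of the body of stick2, 7 mm above the worktop when it lies flat
- stick3: plain wooden stick, square, 140x14x14 mm, 30 g, lying on the worktop beside the board; long axis is its own x, origin in the middle of its underside face. All four sticks are alike and lie in any order
- stick3_mid (a point): the centre of the body of stick3, 7 mm above the worktop when it lies flat
- stick4: plain wooden stick, square, 140x14x14 mm, 30 g, lying on the worktop beside the board; long axis is its own x, origin in the middle of its underside face. All four sticks are alike and lie in any order
- stick4_mid (a point): the centre of the body of stick4, 7 mm above the worktop when it lies flat
- salt_dish: bystander: a small ramekin of coarse salt, 65 mm across, 42 mm tall, behind the sticks; origin under its centre
- pepper_mill: bystander: a turned wooden pepper mill, 58 mm across, 120 mm tall, behind the sticks; origin under its centre
- egg_cup: bystander: a pale stoneware egg cup, 49 mm across, 62 mm tall, near the front left; origin under its centre
- garlic: bystander: a garlic bulb, about 53 mm, behind the sticks; origin under its centre
- shaker: bystander: a salt shaker, 44 mm across, 90 mm tall, behind the sticks; origin under its centre

How it is judged:
On the way:
1. the four sticks lie flat in parallel rows, side by side against the board's long edge (x of stick1_mid in the frame of board between 0.095 and 0.157 m and y of stick1_mid in the frame of board between -0.09 and 0.09 m and angle between the x axis of each of stick1, stick2, stick3, stick4 and the y axis of board, either way round below 0.09 rad and height (world z) of each of stick1_mid, stick2_mid, stick3_mid, stick4_mid below 0.011 m and x of stick2_mid in the frame of board between 0.095 and 0.157 m and y of stick2_mid in the frame of board between -0.09 and 0.09 m and x of stick3_mid in the frame of board between 0.095 and 0.157 m and y of stick3_mid in the frame of board between -0.09 and 0.09 m and x of stick4_mid in the frame of board between 0.095 and 0.157 m and y of stick4_mid in the frame of board between -0.09 and 0.09 m), for 0.2 s.
At the end, for the whole second after the job is handed in: Every stick flat on the worktop, within 0.09 rad of parallel to the board's long edge, centre at most 62 mm out from it (four touching need 49) and within 90 mm of its middle along it; rake upright (0.06 rad) on the board, within 110 mm of the board's centre; all released, at rest (all of step 1 and height (world z) of rake between 0.014 and 0.023 m and angle between rake's own z axis and vertical below 0.06 rad and horizontal distance between rake and board below 0.11 m and linear speed of each of stick1, stick2, stick3, stick4, rake below 0.02 m/s).
It fails at once if the gripper or arm touches a stick (contact force between any of the fingers, the arm and stick1 above 0.3 N or contact force between any of the fingers, the arm and stick2 above 0.3 N or contact force between any of the fingers, the arm and stick3 above 0.3 N or contact force between any of the fingers, the arm and stick4 above 0.3 N).
It fails at once if a bystander is moved by more than 30 mm or knocked over (distance of any of salt_dish, pepper_mill, egg_cup, garlic, shaker from where it was at the start of the episode above 0.03 m or angle between any of salt_dish, pepper_mill, egg_cup, garlic, shaker's own z axis and vertical above 0.4 rad).
It also fails if it takes over 48 s, if anything falls off the work surface, if the arm or the gripper's body presses on something with over 40 N, if the wrist force passes 120 N, or if a joint passes its speed limit or range.

## Working session

There is one attempt and no reset: what is moved stays moved. The work goes in short steps, Python scripts to look and compute and a tool call to move; the robot and the scene stay as the last step left them, time stands still between calls to the robot, and variables do not carry over. Pictures are saved under pics/ and viewed, at most 11 in all, crops included, and the job is handed in when it is done.

Besides the shell and the picture viewer there is one more tool, called after "Emit:" as name(argument=value, ...) on one line, values as JSON. servo_tool: Moves the arm, as the interface text tells. Its arguments: {"type":"object","properties":{"motion":{"type":"array"},"grip_force":{"type":"number"}},"required":["motion"]}

```bash
mkdir -p pics; ls; python3 - <<'E'
from station import bot
import cv2,numpy as np
o=bot.get_obs();print(o['t'],o['eef_pos'],o['tool_rot'],o['gripper_width'],bot.tcp_to_grasp)
for n in("top","scene"):
    c=bot.read_camera(n);cv2.imwrite(f"pics/{n}0.png",c["img"][:,:,::-1]);print(n,c["K"].tolist(),c["pose"].round(4).tolist())
    np.savez(f"{n}0.npz",**c)
E
```

```text
pics
0.0 [ 0.3046855  -0.60166079  0.23034964] [-8.65930272e-04  9.72655059e-01  2.32252690e-01 -2.71532260e-04] 1.000901082929171 0.0187
top [[483.477137841681, 0.0, 312.42322810195435], [0.0, 483.477137841681, 187.28021303259013], [0.0, 0.0, 1.0]] [[0.0059, -0.9954, 0.0957, 0.4884], [-1.0, -0.0066, -0.0066, 0.1539], [0.0072, -0.0956, -0.9954, 1.5279], [0.0, 0.0, 0.0, 1.0]]
scene [[384.8497049807439, 0.0, 318.8888504463359], [0.0, 384.8497049807439, 192.55554294599656], [0.0, 0.0, 1.0]] [[0.6699, -0.3924, 0.6303, 0.0404], [-0.7422, -0.3756, 0.555, -0.344], [0.019, -0.8396, -0.5429, 0.5713], [0.0, 0.0, 0.0, 1.0]]
```

View pics/top0.png

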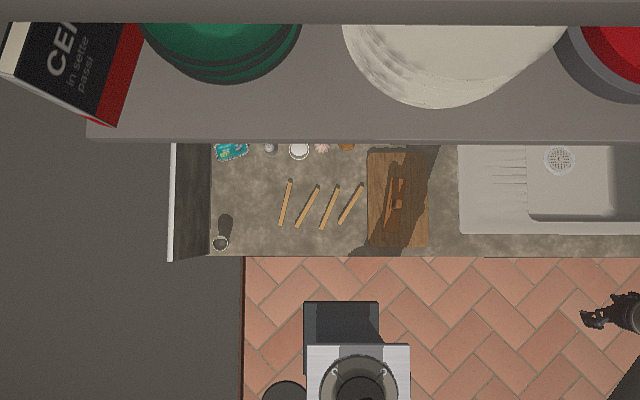

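View pics/scene0.png

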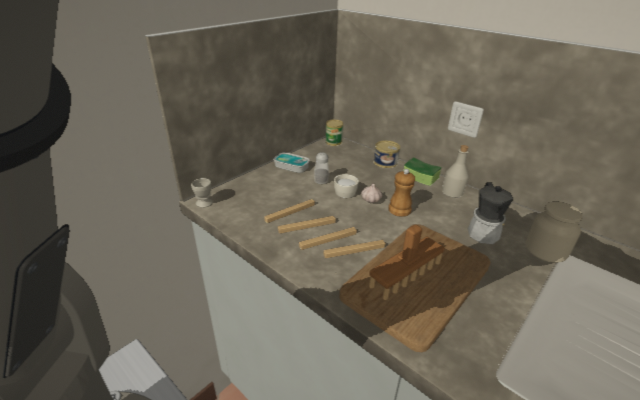

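The top view shows sticks at about (285,202), (307,206), (329,207) and (350,203), the board at about (398,199) and the rake on it at about (395,195). Bystanders sit along row ~148, and a cupboard edge lies at row ~140. The scene view shows the rake grip at (413,237).

```bash
cat > h.py <<'E'
import numpy as np,cv2
def load(n):return dict(np.load(n))
def ray(c,uv,z):
    uv=np.atleast_2d(uv).astype(float)
    d=np.c_[(uv[:,0]-c["K"][0,2])/c["K"][0,0],(uv[:,1]-c["K"][1,2])/c["K"][1,1],np.ones(len(uv))]@c["pose"][:3,:3].T
    o=c["pose"][:3,3];return o+d*((z-o[2])/d[:,2])[:,None]
def proj(c,p):
    q=(np.atleast_2d(p)-c["pose"][:3,3])@c["pose"][:3,:3];q=q@c["K"].T;return q[:,:2]/q[:,2:]
def sticks(c,z=.014,roi=None):
    hsv=cv2.cvtColor(c["img"],cv2.COLOR_RGB2HSV)
    m=cv2.inRange(hsv,(8,90,130),(25,255,255))
    if roi: mm=np.zeros_like(m);x0,x1,y0,y1=roi;mm[y0:y1,x0:x1]=m[y0:y1,x0:x1];m=mm
    n,l,s,_=cv2.connectedComponentsWithStats(m)
    out=[]
    for i in range(1,n):
        if s[i,4]<60:continue
        p=np.argwhere(l==i)[:,::-1]
        w=ray(c,p,z)[:,:2].astype(np.float32)
        (cx,cy),(a,b),t=cv2.minAreaRect(w)
        d=np.linalg.svd(w-w.mean(0),full_matrices=0)[2][0]
        e=w.mean(0)+np.outer([((w-w.mean(0))@d).min(),((w-w.mean(0))@d).max()],d)
        out.append((s[i,4],(cx,cy),max(a,b),min(a,b),np.degrees(np.arctan(d[1]/d[0])),e.round(3).tolist()))
    return out
E
python3 - <<'E'
from h import *
t=load("top0.npz");s=load("scene0.npz")
for o in sticks(t,roi=(240,366,140,260)):print("T",np.round(o[1],3),np.round(o[2:5],3),o[5])
for o in sticks(s,roi=(240,390,190,265)):print("S",np.round(o[1],3),np.round(o[2:5],3),o[5])
v=t["img"][140:262,200:480,::-1]
v2=s["img"][160:350,180:510,::-1]
cv2.imwrite("pics/a.png",cv2.resize(v,None,fx=2.85,fy=2.85,interpolation=cv2.INTER_CUBIC))
cv2.imwrite("pics/b.png",cv2.resize(v2,None,fx=2.4,fy=2.4,interpolation=cv2.INTER_CUBIC))
E
```

```text
T [0.582 0.231] [  0.138   0.013 -12.694] [[0.6499999761581421, 0.2160000056028366], [0.5149999856948853, 0.2460000067949295]]
T [0.579 0.025] [ 1.390e-01  1.300e-02 -3.191e+01] [[0.6380000114440918, -0.012000000104308128], [0.5199999809265137, 0.06199999898672104]]
T [0.57  0.162] [ 1.39e-01  1.30e-02 -2.92e+01] [[0.6309999823570251, 0.12800000607967377], [0.5090000033378601, 0.19499999284744263]]
T [0.567 0.091] [ 1.38e-01  1.30e-02 -2.29e+01] [[0.6309999823570251, 0.06400000303983688], [0.5040000081062317, 0.11800000071525574]]
T [0.413 0.231] [ 1.240e-01  6.000e-03 -8.927e+01] [[0.41200000047683716, 0.2930000126361847], [0.414000004529953, 0.16899999976158142]]
T [0.414 0.114] [ 9.0000e-02  6.0000e-03 -8.9736e+01] [[0.4129999876022339, 0.1589999943971634], [0.414000004529953, 0.0689999982714653]]
S [0.58 0.23] [  0.145   0.024 -11.732] [[0.6510000228881836, 0.21400000154972076], [0.5099999904632568, 0.24300000071525574]]
S [0.567 0.155] [ 1.4200e-01  2.7000e-02 -2.8712e+01] [[0.6290000081062317, 0.12099999934434891], [0.5049999952316284, 0.1889999955892563]]
S [0.564 0.085] [  0.144   0.025 -21.841] [[0.6309999823570251, 0.05900000035762787], [0.4970000088214874, 0.11299999803304672]]
S [0.575 0.019] [ 1.4200e-01  2.5000e-02 -3.1439e+01] [[0.6359999775886536, -0.017999999225139618], [0.5149999856948853, 0.0560000017285347]]
```

View pics/a.png

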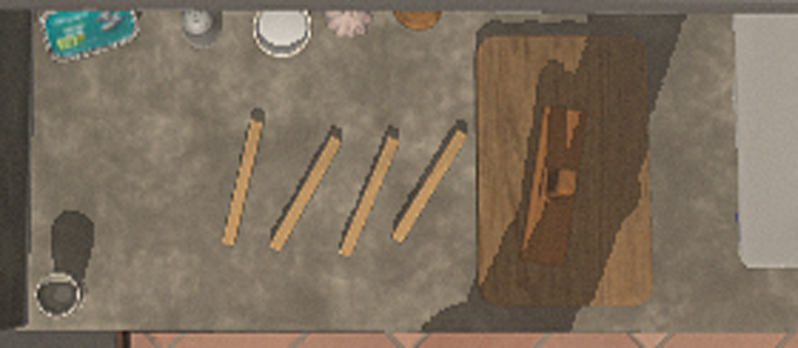

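View pics/b.png

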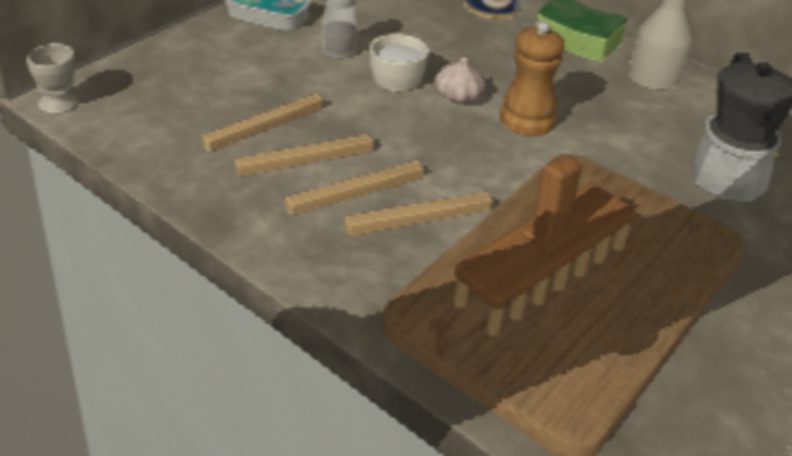

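The top crop shows the board's left edge at crop x≈477 and the rake bar tilted about 10°. The scene crop shows bar corners at (457,268), (497,303), (635,207), (597,188) and the grip top at about (560,162).

```bash
python3 - <<'E'
from h import *
t=load("top0.npz");s=load("scene0.npz")
T=lambda a:(np.array(a,float)+.5)/2.85-.5+[200,140]
S=lambda a:(np.array(a,float)+.5)/2.4-.5+[180,160]
p=lambda n,a:print(n,a.round(4)[:,:2].tolist())
p("boardT L,R,top,bot",ray(t,T([[477,60],[479,285],[651,60],[652,285],[565,37],[565,305]]),.018))
# board left edge, sub-pixel: strongest horizontal gradient per row
g=cv2.cvtColor(t["img"],cv2.COLOR_RGB2HSV)[:,:,1].astype(float)
r=np.arange(160,236);c=[]
for y in r:
    d=np.abs(np.diff(g[y,360:376]));d[d<d.max()*.4]=0;c.append(360.5+(d*np.arange(15)).sum()/d.sum())
e=ray(t,np.c_[c,r],.018);k=np.polyfit(e[:,0],e[:,1],1);k=np.polyfit(e[(abs(np.polyval(k,e[:,0])-e[:,1])<.003),0],e[(abs(np.polyval(k,e[:,0])-e[:,1])<.003),1],1)
print("edge y=k x+b",k,"y@.57",np.polyval(k,.57))
p("boardS",ray(s,S([[385,312],[570,155],[745,238],[590,450]]),.018))
p("barT",ray(t,T([[546,107],[580,110],[556,264],[523,250]]),.062))
p("barS",ray(s,S([[457,268],[497,303],[635,207],[597,188]]),.062))
p("gripT",ray(t,T([[548,170],[575,170],[575,195],[548,195]]),.136))
p("gripS topcentre",ray(s,S([[560,162]]),.136))
p("mill,garlic,salt",ray(s,S([[530,128],[461,95],[400,82]]),0.0))
p("egg",ray(s,S([[57,107]]),0));p("eggT",ray(t,T([[58,295]]),.062))
E
```

```text
boardT L,R,top,bot [[0.7189, -0.0279], [0.4711, -0.0289], [0.7202, -0.221], [0.4722, -0.2179], [0.7453, -0.1258], [0.45, -0.1226]]
edge y=k x+b [ 0.00696024 -0.03046253] y@.57 -0.026495187088561255
boardS [[0.4575, -0.0363], [0.7412, -0.0393], [0.7417, -0.2136], [0.4567, -0.2186]]
barT [[0.6618, -0.0964], [0.6588, -0.1329], [0.4942, -0.1054], [0.5088, -0.0705]]
barS [[0.4974, -0.0728], [0.488, -0.1159], [0.6596, -0.1405], [0.6601, -0.1046]]
gripT [[0.5887, -0.0852], [0.5889, -0.1126], [0.5636, -0.1123], [0.5634, -0.085]]
gripS topcentre [[0.5786, -0.1032]]
mill,garlic,salt [[0.7762, 0.0256], [0.777, 0.1155], [0.7507, 0.1814]]
egg [[0.4558, 0.4183]]
eggT [[0.4585, 0.4213]]
```

Emit:
servo_tool(motion=[[[0.038, -0.026, 0, 0.6, 0, 0, 1], [0.076, -0.052, 0, 0, 0, 1.2, 1], [0.11, -0.076, 0, 0, 0, 1.8, 1], [0.144, -0.099, 0, 0, 0, 2.4, 1], [0.178, -0.122, 0, 0, 0, 3.0, 1], [0.212, -0.146, 0, 0, 0, 3.6, 1], [0.246, -0.169, 0, 0, 0, 4.2, 1], [0.28, -0.192, 0, 0, 0, 4.8, 1], [0.314, -0.216, 0, 0, 0, 5.4, 1], [0.348, -0.239, 0, 0, 0, 6.0, 1], [0.382, -0.262, 0, 0, 0, 6.6, 1], [0.416, -0.286, 0, 0, 0, 7.27, 1], [0.445, -0.306, 0, 0, 0, 7.27, 1], [0.46, -0.316, 0, 0, 0, 7.27, 1], [0.468, -0.322, 0, 0, 0, 7.27, 1], [0.468, -0.322, 0, 0, 0, 7.27, 1], [0.468, -0.322, 0, 0, 0, 7.27, 1], [0.468, -0.322, 0, 0, 0, 7.27, 1]]], grip_force=60)

```text
t: 1.6
eef_pos: [0.576, -0.1061, 0.2311]
tool_rot: [0.001, 0.996, -0.084, -0.0]
contact_force: [0.5, -0.4, 0.3]
gripper_width: 0.999
grasp_force: 0.0
```

Emit:
servo_tool(motion=[[[0, 0, 0.035, 0, 0, 0, 1], [0, 0, 0.07, 0, 0, 0, 1], [0, 0, 0.1, 0, 0, 0, 1], [0, 0, 0.125, 0, 0, 0, 1], [0, 0, 0.14, 0, 0, 0, 1], [0, 0, 0.144, 0, 0, 0, 1], [0, 0, 0.144, 0, 0, 0, 1], [0, 0, 0.144, 0, 0, 0, 0.6], [0, 0, 0.144, 0, 0, 0, 0.3], [0, 0, 0.144, 0, 0, 0, 0], [0, 0, 0.144, 0, 0, 0, 0], [0, 0, 0.144, 0, 0, 0, 0], [0, 0, 0.144, 0, 0, 0, 0], [0, 0, 0.144, 0, 0, 0, 0]]], grip_force=60)

```text
t: 2.77
eef_pos: [0.5773, -0.1036, 0.0879]
tool_rot: [0.0, 0.997, -0.083, 0.0]
contact_force: [-0.9, 0.2, 5.2]
gripper_width: 0.224
grasp_force: 61.6
```

```bash
python3 - <<'E'
from station import bot
import cv2,numpy as np
v=[]
for n,(a,b,c,d) in {"top":(140,262,200,480),"scene":(120,350,180,510)}.items():
    k=bot.read_camera(n);np.savez(f"{n}1.npz",**k)
    v.append(cv2.resize(k["img"][a:b,c:d,::-1],(560,244 if n=="top" else 350)))
cv2.imwrite("pics/c.png",np.vstack(v))
o=bot.get_obs();print(o['t'],o['eef_pos'],o['gripper_width'],o['grasp_force'],o['contact_force'])
E
```

```text
2.8667 [ 0.57733752 -0.10363861  0.08788481] 0.22318923856020081 61.84581756591797 [-1.8117807  -0.24156601  5.33749038]
```

View pics/c.png

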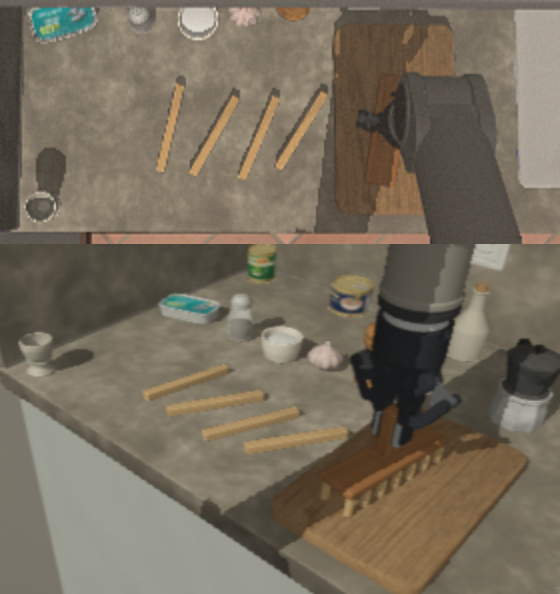

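The rake is gripped squarely. Next I lift it, carry it left over the sticks and turn it square to the board.

Emit:
servo_tool(motion=[[[0, 0, -0.02, 0, 0, 0, 0], [0, 0, -0.04, 0, 0, 0, 0], [-0.003, -0.015, -0.055, 0, 0, -0.1, 0], [-0.008, -0.045, -0.06, 0, 0, -0.3, 0], [-0.014, -0.08, -0.06, 0, 0, -0.5, 0], [-0.02, -0.115, -0.06, 0, 0, -0.7, 0], [-0.026, -0.15, -0.06, 0, 0, -0.9, 0], [-0.032, -0.185, -0.06, 0, 0, -1.1, 0], [-0.038, -0.22, -0.06, 0, 0, -1.3, 0], [-0.044, -0.255, -0.06, 0, 0, -1.5, 0], [-0.05, -0.29, -0.06, 0, 0, -1.7, 0], [-0.056, -0.325, -0.06, 0, 0, -1.9, 0], [-0.062, -0.36, -0.06, 0, 0, -1.9, 0], [-0.066, -0.385, -0.06, 0, 0, -1.9, 0], [-0.068, -0.393, -0.06, 0, 0, -1.9, 0], [-0.068, -0.393, -0.06, 0, 0, -1.9, 0], [-0.068, -0.393, -0.06, 0, 0, -1.9, 0], [-0.068, -0.393, -0.06, 0, 0, -1.9, 0]]])

```text
t: 4.37
eef_pos: [0.575, 0.2927, 0.1467]
tool_rot: [0.001, 1.0, -0.001, -0.0]
contact_force: [0.1, -1.3, -3.2]
gripper_width: 0.225
grasp_force: 60.7
```

```bash
python3 - <<'E'
from station import bot
import cv2,numpy as np
v=[]
for n,(a,b,c,d) in {"top":(140,262,200,480),"scene":(120,350,180,510)}.items():
    k=bot.read_camera(n);np.savez(f"{n}2.npz",**k)
    v.append(cv2.resize(k["img"][a:b,c:d,::-1],(560,244 if n=="top" else 350)))
cv2.imwrite("pics/d.png",np.vstack(v))
o=bot.get_obs();print(o['t'],o['eef_pos'],o['tool_rot'],o['gripper_width'],o['grasp_force'],o['contact_force'])
E
```

```text
4.4667 [0.57531422 0.29275714 0.14705549] [ 7.59142376e-04  9.99998706e-01 -1.41611799e-03 -8.24003374e-05] 0.22679049195531825 60.64974546432495 [-0.11961214 -0.81552132 -2.64149771]
```

View pics/d.png

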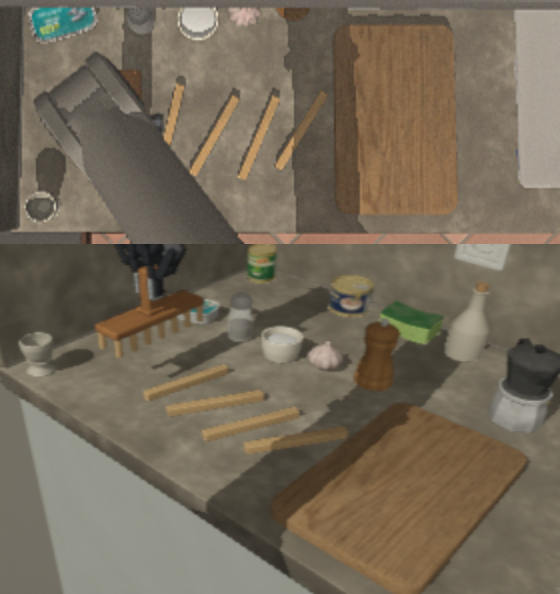

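Emit:
servo_tool(motion=[[[0, 0, 0.025, 0, 0, 0, 0], [0, 0, 0.05, 0, 0, 0, 0], [0, 0, 0.068, 0, 0, 0, 0], [0, 0, 0.0745, 0, 0, 0, 0], [0, 0, 0.0745, 0, 0, 0, 0], [0, 0, 0.0745, 0, 0, 0, 0], [0, 0.006, 0.0745, 0, 0, 0, 0], [0, 0.014, 0.0745, 0, 0, 0, 0], [0, 0.022, 0.0745, 0, 0, 0, 0], [0, 0.03, 0.0745, 0, 0, 0, 0], [0, 0.038, 0.0745, 0, 0, 0, 0], [0, 0.046, 0.0745, 0, 0, 0, 0], [0, 0.054, 0.0745, 0, 0, 0, 0], [0, 0.062, 0.0745, 0, 0, 0, 0], [0, 0.07, 0.0745, 0, 0, 0, 0], [0, 0.078, 0.0745, 0, 0, 0, 0], [0, 0.086, 0.0745, 0, 0, 0, 0], [0, 0.094, 0.0745, 0, 0, 0, 0], [0, 0.102, 0.0745, 0, 0, 0, 0], [0, 0.11, 0.0745, 0, 0, 0, 0]]])

```text
t: 6.13
eef_pos: [0.5747, 0.1845, 0.0728]
tool_rot: [0.0, 1.0, 0.0, -0.0]
contact_force: [0.4, 1.2, -2.2]
gripper_width: 0.223
grasp_force: 60.8
```

```bash
cat > look.py <<'E'
from station import bot
import sys
from h import *
for n,roi in(("top",(240,366,140,260)),("scene",(240,392,190,270))):
    k=bot.read_camera(n);np.savez(f"{n}_{sys.argv[1]}.npz",**k)
    for o in sticks(k,roi=roi):
        if o[1][0]>.43:print(n,o[0],np.round(o[1],3),np.round(o[2:5],3))
    if n=="scene":cv2.imwrite(f"pics/s_{sys.argv[1]}.png",cv2.resize(k["img"][130:310,220:460,::-1],None,fx=3,fy=3,interpolation=cv2.INTER_CUBIC))
o=bot.get_obs();print(o['t'],o['eef_pos'],o['tool_rot'].round(4),o['gripper_width'],o['grasp_force'],o['contact_force'])
E
python3 look.py 3
```

```text
top 107 [0.594 0.079] [ 7.9000e-02  1.3000e-02 -2.2164e+01]
top 97 [0.553 0.041] [ 7.7000e-02  1.3000e-02 -3.0143e+01]
scene 432 [0.576 0.223] [ 0.189  0.059 18.141]
scene 462 [0.574 0.143] [0.16  0.033 1.209]
scene 427 [0.563 0.085] [  0.142   0.025 -22.266]
scene 236 [0.55  0.035] [ 8.3000e-02  2.5000e-02 -2.5629e+01]
6.2333 [0.574949   0.18288578 0.07267829] [ 7.0e-04  1.0e+00 -1.1e-03 -1.0e-04] 0.22956199241087796 60.80888271331787 [ 0.37724538  0.10057539 -1.83697945]
```

View pics/s_3.png

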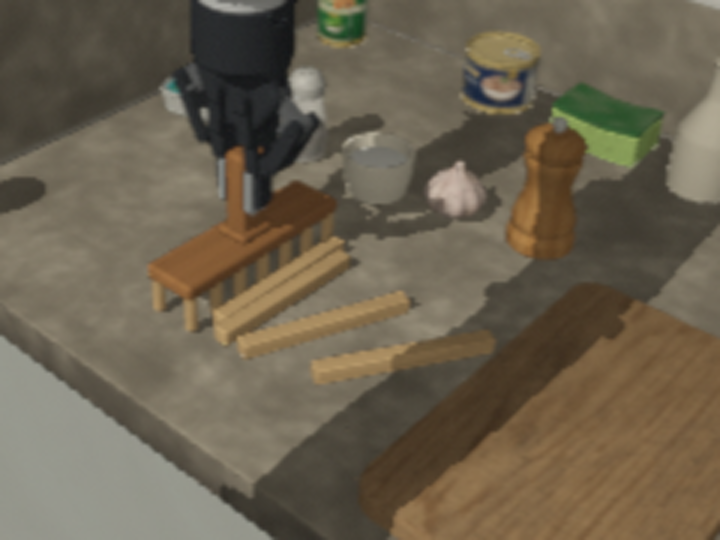

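The two leftmost sticks already lie side by side against the teeth, with the other two ahead. I keep sweeping.

Emit:
servo_tool(motion=[[[0, 0.007, 0, 0, 0, 0, 0], [0, 0.014, 0, 0, 0, 0, 0], [0, 0.021, 0, 0, 0, 0, 0], [0, 0.028, 0, 0, 0, 0, 0], [0, 0.035, 0, 0, 0, 0, 0], [0, 0.042, 0, 0, 0, 0, 0], [0, 0.049, 0, 0, 0, 0, 0], [0, 0.056, 0, 0, 0, 0, 0], [0, 0.062, 0, 0, 0, 0, 0], [0, 0.068, 0, 0, 0, 0, 0], [0, 0.074, 0, 0, 0, 0, 0], [0, 0.08, 0, 0, 0, 0, 0], [0, 0.086, 0, 0, 0, 0, 0], [0, 0.092, 0, 0, 0, 0, 0], [0, 0.098, 0, 0, 0, 0, 0], [0, 0.103, 0, 0, 0, 0, 0], [0, 0.108, 0, 0, 0, 0, 0]]])

```text
t: 7.65
eef_pos: [0.5748, 0.0768, 0.0728]
tool_rot: [-0.0, 1.0, 0.0, 0.0]
contact_force: [-0.4, 0.4, -2.0]
gripper_width: 0.225
grasp_force: 60.8
```

```bash
python3 look.py 4
```

```text
top 90 [0.509 0.092] [ 0.056  0.025 21.968]
scene 708 [0.593 0.11 ] [ 0.24   0.071 22.397]
scene 850 [0.574 0.03 ] [0.16  0.044 2.045]
7.75 [0.57481161 0.07584661 0.0727523 ] [ 4.e-04  1.e+00 -7.e-04 -1.e-04] 0.22654692968078616 60.65713405609131 [-0.10633139  0.81636857 -3.15671771]
```

View pics/s_4.png

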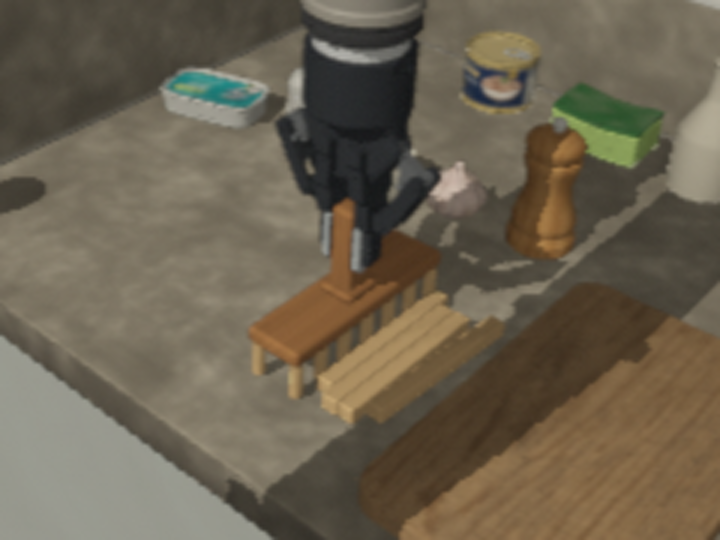

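All four sticks are flat and nearly parallel, close to the board. I close the last gap slowly and watch the force.

Emit:
servo_tool(motion=[[[0, 0.003, 0, 0, 0, 0, 0], [0, 0.006, 0, 0, 0, 0, 0], [0, 0.009, 0, 0, 0, 0, 0], [0, 0.012, 0, 0, 0, 0, 0], [0, 0.015, 0, 0, 0, 0, 0], [0, 0.017, 0, 0, 0, 0, 0], [0, 0.019, 0, 0, 0, 0, 0], [0, 0.02, 0, 0, 0, 0, 0], [0, 0.021, 0, 0, 0, 0, 0], [0, 0.021, 0, 0, 0, 0, 0]]])

```text
t: 8.58
eef_pos: [0.5748, 0.0561, 0.0728]
tool_rot: [0.0, 1.0, 0.0, -0.0]
contact_force: [-0.5, 0.4, -2.3]
gripper_width: 0.228
grasp_force: 60.7
```

Emit:
servo_tool(motion=[[[0, 0.001, 0, 0, 0, 0, 0], [0, 0.002, 0, 0, 0, 0, 0], [0, 0.002, 0, 0, 0, 0, 0]]])

```text
t: 8.83
eef_pos: [0.5748, 0.0542, 0.0728]
tool_rot: [0.0, 1.0, 0.0, 0.0]
contact_force: [0.5, 0.2, -3.6]
gripper_width: 0.229
grasp_force: 60.8
```

```bash
python3 look.py 5
```

```text
top 108 [0.518 0.056] [ 0.053  0.034 20.097]
scene 765 [0.593 0.087] [ 0.237  0.072 21.205]
scene 567 [0.575 0.017] [ 0.155  0.034 -1.38 ]
8.9333 [0.574791   0.05423119 0.07280782] [ 1.e-04  1.e+00  1.e-04 -0.e+00] 0.22060712399448518 60.625072717666626 [ 0.54465824 -0.72202862 -2.79172875]
```

View pics/s_5.png

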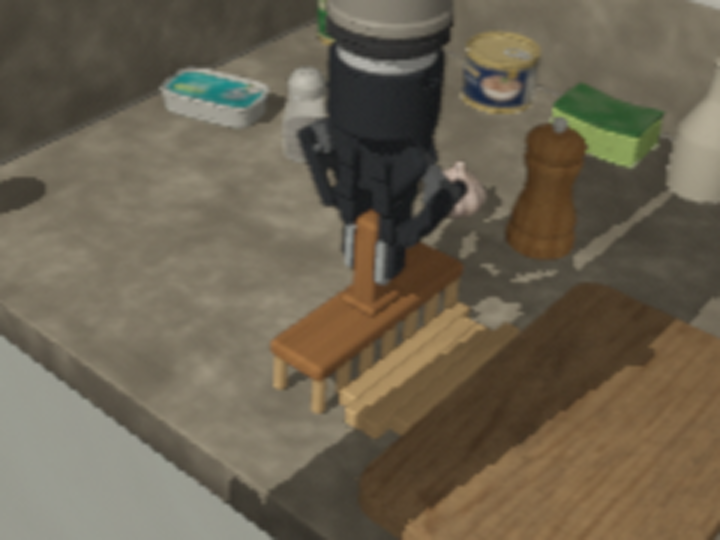

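Sticks are four abreast with a thin gap left to the board, so I close it in 1 mm steps.

Emit:
servo_tool(motion=[[[0, 0.001, 0, 0, 0, 0, 0], [0, 0.002, 0, 0, 0, 0, 0], [0, 0.002, 0, 0, 0, 0, 0]]])

```text
t: 9.18
eef_pos: [0.5748, 0.0521, 0.0728]
tool_rot: [0.0, 1.0, -0.0, 0.0]
contact_force: [0.8, -0.5, -2.9]
gripper_width: 0.227
grasp_force: 60.9
```

Emit:
servo_tool(motion=[[[0, 0.001, 0, 0, 0, 0, 0], [0, 0.001, 0, 0, 0, 0, 0]]])

```text
t: 9.35
eef_pos: [0.5748, 0.0512, 0.0728]
tool_rot: [0.0, 1.0, -0.0, 0.0]
contact_force: [0.4, 0.1, -2.3]
gripper_width: 0.225
grasp_force: 60.9
```

Emit:
servo_tool(motion=[[[0, 0.001, 0, 0, 0, 0, 0], [0, 0.001, 0, 0, 0, 0, 0]]])

```text
t: 9.52
eef_pos: [0.5748, 0.0505, 0.0729]
tool_rot: [-0.0, 1.0, 0.0, 0.0]
contact_force: [0.0, 0.5, -2.3]
gripper_width: 0.225
grasp_force: 60.8
```

Emit:
servo_tool(motion=[[[0, 0.001, 0, 0, 0, 0, 0], [0, 0.001, 0, 0, 0, 0, 0]]])

```text
t: 9.68
eef_pos: [0.5747, 0.0502, 0.0729]
tool_rot: [-0.0, 1.0, 0.0, -0.0]
contact_force: [-1.5, 3.5, -1.4]
gripper_width: 0.229
grasp_force: 60.9
```

Emit:
servo_tool(motion=[[[0, 0.001, 0, 0, 0, 0, 0], [0, 0.001, 0, 0, 0, 0, 0]]])

```text
t: 9.85
eef_pos: [0.5746, 0.05, 0.0729]
tool_rot: [-0.001, 1.0, 0.001, -0.0]
contact_force: [-1.9, 4.7, -0.8]
gripper_width: 0.224
grasp_force: 61.1
```

```bash
python3 look.py 6; python3 - <<'E'
import cv2,numpy as np
k=np.load("scene_6.npz")["img"][225:285,320:400,::-1]
cv2.imwrite("pics/z.png",cv2.resize(cv2.convertScaleAbs(k,alpha=1.5),None,fx=9,fy=9,interpolation=cv2.INTER_CUBIC))
E
```

```text
top 126 [0.521 0.051] [ 0.059  0.037 21.55 ]
scene 767 [0.593 0.082] [ 0.237  0.072 21.28 ]
scene 500 [0.576 0.014] [ 0.152  0.031 -1.516]
9.95 [0.57461728 0.04998862 0.07291798] [-8.e-04  1.e+00  8.e-04 -0.e+00] 0.22760184472644368 61.05376482009888 [-1.58331246  4.75460485 -0.73398076]
```

View pics/z.png

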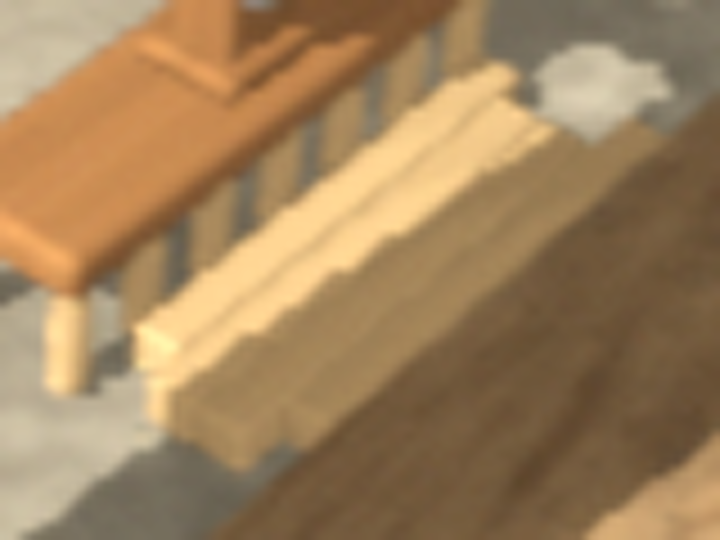

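The sticks are snug: contact force is 4.7 N and the width fits four abreast. Now I back off, lift and carry the rake back over the board.

Emit:
servo_tool(motion=[[[0, -0.003, 0, 0, 0, 0, 0], [0, -0.01, 0, 0, 0, 0, 0], [0, -0.018, 0, 0, 0, 0, 0], [0, -0.02, -0.01, 0, 0, 0, 0], [0, -0.02, -0.035, 0, 0, 0, 0], [0, -0.02, -0.06, 0, 0, 0, 0], [0, -0.02, -0.075, 0, 0, 0, 0], [0.002, 0, -0.08, 0, 0, 0, 0], [0.005, 0.03, -0.08, 0, 0, 0, 0], [0.01, 0.06, -0.08, 0, 0, 0, 0], [0.012, 0.09, -0.08, 0, 0, 0, 0], [0.015, 0.12, -0.08, 0, 0, 0, 0], [0.018, 0.15, -0.08, 0, 0, 0, 0], [0.02, 0.168, -0.08, 0, 0, 0, 0], [0.02, 0.175, -0.08, 0, 0, 0, 0], [0.02, 0.175, -0.08, 0, 0, 0, 0], [0.02, 0.175, -0.08, 0, 0, 0, 0]]])

```text
t: 11.37
eef_pos: [0.5948, -0.1255, 0.1531]
tool_rot: [-0.0, 1.0, 0.0, 0.0]
contact_force: [0.3, 1.2, -2.5]
gripper_width: 0.225
grasp_force: 60.8
```

```bash
python3 look.py 7
```

```text
top 68 [0.765 0.041] [4.4000e-02 1.6000e-02 8.6569e+01]
top 622 [0.581 0.002] [ 0.154  0.047 -2.348]
scene 993 [ 0.579 -0.001] [ 0.159  0.055 -4.737]
11.4667 [ 0.59496838 -0.12418501  0.15300761] [-6.0e-04  1.0e+00  1.5e-03  0.0e+00] 0.2275604293517454 60.84207057952881 [-0.07598227  0.50759077 -3.40820137]
```

Lower onto the board by 0.065 m, taking the last part slowly.

Emit:
servo_tool(motion=[[[0, 0, 0.02, 0, 0, 0, 0], [0, 0, 0.04, 0, 0, 0, 0], [0, 0, 0.055, 0, 0, 0, 0], [0, 0, 0.061, 0, 0, 0, 0], [0, 0, 0.063, 0, 0, 0, 0], [0, 0, 0.0645, 0, 0, 0, 0], [0, 0, 0.0645, 0, 0, 0, 0], [0, 0, 0.0645, 0, 0, 0, 0]]])

```text
t: 12.13
eef_pos: [0.5956, -0.1265, 0.0893]
tool_rot: [0.0, 1.0, 0.0, 0.001]
contact_force: [-0.8, 0.9, -2.2]
gripper_width: 0.225
grasp_force: 60.9
```

```bash
python3 look.py 8; python3 - <<'E'
import cv2,numpy as np
a=np.load("scene_8.npz")["img"][190:340,300:480,::-1];b=np.load("top_7.npz")["img"][150:250,310:440,::-1]
cv2.imwrite("pics/y.png",np.hstack([cv2.resize(x,(390,h),interpolation=cv2.INTER_CUBIC) for x,h in((a,325),)]+[cv2.resize(b,(410,325),interpolation=cv2.INTER_CUBIC)]))
E
```

```text
top 69 [0.765 0.04 ] [4.1000e-02 1.6000e-02 8.6564e+01]
top 625 [0.581 0.002] [ 0.154  0.047 -2.139]
scene 1004 [ 0.579 -0.001] [ 0.159  0.055 -4.67 ]
12.2333 [ 0.59544452 -0.12667706  0.08922167] [1.e-04 1.e+00 1.e-04 8.e-04] 0.2259725067410026 60.887964963912964 [ 0.04305626 -0.21705341 -2.82646698]
```

View pics/y.png

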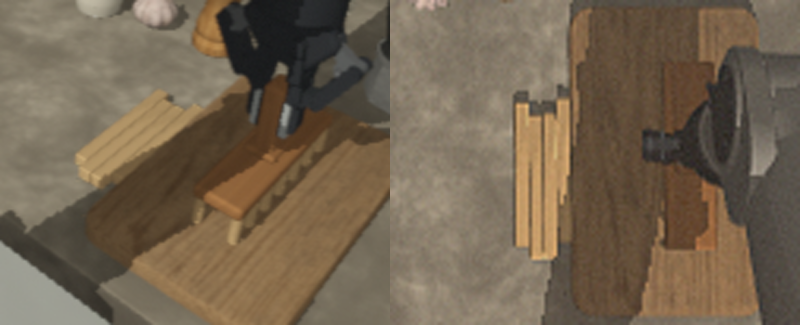

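Four sticks lie flat and parallel against the board edge, and the rake is about 1 mm above the board. I set it down, open and withdraw upward.

Emit:
servo_tool(motion=[[[0, 0, 0.001, 0, 0, 0, 0], [0, 0, 0.0015, 0, 0, 0, 0], [0, 0, 0.0015, 0, 0, 0, 0], [0, 0, 0.0015, 0, 0, 0, 0.35], [0, 0, 0.0015, 0, 0, 0, 0.6], [0, 0, 0.0015, 0, 0, 0, 0.8], [0, 0, 0.0015, 0, 0, 0, 0.8], [0, 0, 0.0015, 0, 0, 0, 0.8], [0, 0, 0.0015, 0, 0, 0, 0.8], [0, 0, -0.015, 0, 0, 0, 0.8], [0, 0, -0.035, 0, 0, 0, 0.8], [0, 0, -0.06, 0, 0, 0, 0.8], [0, 0, -0.09, 0, 0, 0, 0.8], [0, 0, -0.12, 0, 0, 0, 0.8], [0, 0, -0.14, 0, 0, 0, 0.8], [0, 0, -0.14, 0, 0, 0, 0.8], [0, 0, -0.14, 0, 0, 0, 0.8], [0, 0, -0.14, 0, 0, 0, 0.8]]])

```text
t: 13.73
eef_pos: [0.5942, -0.1266, 0.2275]
tool_rot: [-0.0, 1.0, 0.0, -0.001]
contact_force: [-0.2, 0.5, -1.2]
gripper_width: 0.797
grasp_force: 0.0
```

```bash
python3 look.py 9; python3 - <<'E'
from h import *
# rake and sticks: each stick's long sides in the top view by intensity along rows
s=load("scene_9.npz");t=load("top_9.npz")
g=cv2.cvtColor(t["img"],cv2.COLOR_RGB2GRAY)
cv2.imwrite("pics/w1.png",s["img"][:,:,::-1])
d=cv2.absdiff(s["img"],load("scene_8.npz")["img"]).max(2)
print("changed px in sticks area:",(d[225:275,325:385]>40).sum(), "rake bar foot area:",(d[265:310,385:420]>40).sum())
m=t["img"]
for r in(175,190,205,220):
    print(r,[round(float(y),3) for y in ray(t,[[c,r] for c in range(348,374,1)],.014)[[0,-1],1]],g[r,348:374].tolist())
E
```

```text
top 68 [0.765 0.04 ] [4.1000e-02 1.6000e-02 8.5801e+01]
top 617 [0.581 0.002] [ 0.154  0.047 -2.533]
scene 982 [ 0.579 -0.001] [ 0.159  0.055 -4.857]
13.8333 [ 0.593908   -0.12655045  0.22679068] [-2.0e-04  1.0e+00  1.0e-04 -1.3e-03] 0.8019297639671142 0.0 [-0.13576668 -0.62389408  0.95197805]
changed px in sticks area: 5 rake bar foot area: 1
175 [0.032, -0.047] [131, 128, 133, 128, 127, 123, 127, 138, 147, 146, 134, 137, 130, 130, 135, 131, 135, 139, 110, 76, 78, 78, 82, 77, 78, 77]
190 [0.032, -0.047] [161, 81, 160, 144, 142, 150, 151, 149, 148, 145, 88, 159, 147, 143, 159, 157, 145, 147, 165, 84, 124, 79, 73, 83, 82, 86]
205 [0.032, -0.046] [124, 96, 156, 159, 159, 161, 100, 158, 165, 162, 102, 156, 156, 160, 158, 143, 159, 166, 93, 71, 87, 82, 81, 79, 79, 76]
220 [0.032, -0.046] [114, 87, 163, 155, 166, 163, 110, 161, 158, 163, 111, 159, 155, 159, 165, 72, 103, 106, 106, 92, 74, 78, 78, 86, 77, 80]
```

```bash
python3 -c "
from station import bot
print(bot.hand_in())"
```

```text
the job is handed in; nothing more can be done
None
```

I combed the four sticks flat and parallel, snug against the board's long edge. The rake is standing on the board, released, and the job was handed in at about 14 s; no verdict came back.

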